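# Draw the slip stones from the deep case and stand them in the honing block

## Robot

A 6-joint arm with a two-finger parallel gripper is mounted at the origin on a cart in front of the work surface, level with it; the furniture and walls round the work are solid. World frame = base frame: x ahead of the robot, y to its left, z up, the work surface at z = 0. Lengths are in m, angles in rad, forces in N, time in s.
With the tool pointing down it reaches from about 0.375 to 0.975 m from the base axis. Payload 3.8 kg.
Tool frame: the origin (TCP) lies where the fingers leave the gripper's body, on its centre line; the fingertips stand 64 mm ahead of it and the grasp point (between the pads) lies 45 mm ahead of it; z points along the fingers, y is the line along which they close (so a half turn about z gives the same grasp; the last joint's range is limited). The gripper opens to 88 mm and grips with 3 to 60 N. Pads are 18 mm wide; open, the fingers measure 123 mm over their backs; the gripper's body (75 mm by 187 mm) begins 45 mm behind the grasp point.
Start: joints at [-1.305, 0.264, 1.604, -0, 1.274, -0.037], TCP at [0.201, -0.644, 0.303] pointing down, gripper open.
Joint ranges: [-2.63, 2.63], [-0.94, 2.18], [0.31, 2.57], [-1.31, 4.45], [0, 2.66], [-2.55, 2.55]. Speed limits (rad/s): [2.57, 2.57, 3.14, 3.14, 3.14, 3.14].

## Interface

Orientations are given as a unit quaternion [x, y, z, w].
In Python, from bench import status, viewer, workorder gives the robot as it stands.
- The arm moves only by the tool apply_moves, never from a script. Its arguments are lists of equal length, an entry for each row: "rotation": the turn, a rotation vector about the tool's x, y, z in rad, a list of three; "slide": the shift along the tool's x, y, z in cm, a list of three; "jaw": the opening, from -1 (shut) to 1 (fully open). In form: {"rotation": [[ax, ay, az], ...], "slide": [[tx, ty, tz], ...], "jaw": [jaw, ...]}. A call has 1 to 12 rows; each row is the pose to reach, as a shift and turn from the pose commanded when the call began, along the tool's axes at that moment; what a row does not reach only later rows make up. A row lasts 1/8 s, in which the tool goes at most 62.5 mm and 10.7 degrees, less where a joint would pass 70% of its speed; a pose out of reach is approached as far as the arm can. A call with a gripper value outside its range is refused whole. The fingers move at their own pace and stop on an object; the grip force is fixed at half the most. Time passes only in rows, so rows that repeat a pose let the fingers close. It gives the time, the measured TCP pose, the force, the opening and the grip force at its end, in the units of the state.
- status.observe(): the state, without advancing time (a new reading comes with each control period).
- viewer.grab_frame(name): name is "scene" or "top" or "wrist"; returns a dict with "img" (480x640x3 uint8, blue, green, red), "range_z" (480x640 float32, m along the optical axis (not along the pixel's ray), 0 where there is no reading), "fx", "fy", "cx", "cy" (pixels), "dist" ([k1, k2, p1, p2, k3] as OpenCV has them; the pictures are not rectified), "R" (3x3) and "t" (3): a world point X has camera coordinates R X + t. Camera axes: x right, y down, z forward; pixel columns grow to the right and rows downward; lengths in m; the calibration is good to about 2 mm. A picture is of the moment at which its call begins.
- workorder.close_job(): hands the job in; it is judged then, once.
The state is a dict: "time_s": time; "joint_pos": joint angles; "qd": joint speeds; "effort": joint torques, N m; "position": TCP position; "eef_rot": TCP orientation; "ft_force": force on the tool from outside, world axes, zero at the start; "ft_torque": the same for the moment, N m; "finger_gap": finger opening in m; "gripper_force": force on a finger pad.
Only numpy, scipy, OpenCV 4.12 (cv2) and the standard library are available. Lean on these libraries where they do the work, as an engineer would, in place of code of your own. Each camera call takes 0.05 s, during which the arm holds its last target. There are 200 camera calls.

## Task

Set up for honing: with the long-reach picker from the cork mat, reach over each slip stone deep in the narrow lanes of the plywood case and draw it out onto the table, then put the picker back on its mat the way it stood, wholly on the mat. Stand every stone upright in a slot of its own in the honing block, fully down, and leave the other things on the table where they are.

Things in the scene. Friction and masses are not known exactly. Their poses are not given: they have to be found in the camera images.
- stone_case: plywood case fixed to the table on the robot's left, 168 deep (x) x 186 wide (y) x 118 mm high, three lanes 56 mm apart, open only at its -x face, which looks to the robot's right; no floor: stones slide on the tabletop. Walls 18 mm; the 12 mm roof has a 19 mm viewing slit over each lane. Origin: centre of the underside; x points into the lanes, z up
- lane_1 (a point): mouth of the first (y = -56 mm in the case frame) lane of the case, at table height, mid-width; x points into the lane, z up. Lane 38 mm wide, 106 mm high, 150 mm deep from this point to the end wall
- lane_2 (a point): mouth of the middle lane of the case, at table height, mid-width; x points into the lane, z up. Lane 38 mm wide, 106 mm high, 150 mm deep from this point to the end wall
- lane_3 (a point): mouth of the third (y = +56 mm in the case frame) lane of the case, at table height, mid-width; x points into the lane, z up. Lane 38 mm wide, 106 mm high, 150 mm deep from this point to the end wall
- slip_1_centre (a point): one of up to three like slip stones (some may be absent): grey block 60 long (x) x 22 thick (y) x 44 high (z) mm, 0.13 kg, on its thin edge on the tabletop in a lane of the case, along the lane, 20 to 35 mm of free space between it and the lane's end wall. This point: its centre, 22 mm above its underside; x along the length, z up
- slip_2_centre (a point): one of up to three like slip stones (some may be absent): grey block 60 long (x) x 22 thick (y) x 44 high (z) mm, 0.13 kg, on its thin edge on the tabletop in a lane of the case, along the lane, 20 to 35 mm of free space between it and the lane's end wall. This point: its centre, 22 mm above its underside; x along the length, z up
- slip_3_centre (a point): one of up to three like slip stones (some may be absent): grey block 60 long (x) x 22 thick (y) x 44 high (z) mm, 0.13 kg, on its thin edge on the tabletop in a lane of the case, along the lane, 20 to 35 mm of free space between it and the lane's end wall. This point: its centre, 22 mm above its underside; x along the length, z up
- picker_grip (a point): loose long-reach picker, 258x28x44 mm, 0.18 kg: wooden handle 80 (x) x 28 (y) x 44 mm high, steel bar 10 mm wide, 12 mm high, level with the handle's top, ending in a downward tooth 22 mm wide, 32 mm below the bar, level with the handle's underside. Stands by itself on handle and tooth, at first on the cork mat. Point: handle centre, 22 mm above its underside; x along the bar to the tooth, z up
- picker_tooth (a point): middle of the tooth's lower end, 214 mm from picker_grip along the picker's x and 22 mm lower (level with the handle's underside); the tooth extends 4 mm before and behind it; same axes as picker_grip
- cork_mat: cork mat fixed to the table in front of the robot, 310 (x) x 100 (y) x 3 mm, the picker's parking place; origin at the centre of its underside, at table height
- honing_block: loose wooden block on the robot's right, 188 (x) x 98 (y) x 22 mm high, 0.8 kg, with three like open-topped slots at x = -60, 0 and +60 mm from its centre, each 28 mm wide (x) x 70 mm long (y) x 14 mm deep (slot floor 8 mm above the underside). Origin: centre of its underside; x along its long side
- pencil_2: bystander: pencil 8x120x8 mm lying near the front edge; origin at the centre of its underside
- offcut_2: bystander: small white offcut 13x46x9 mm near the front edge; origin at the centre of its underside

How it is judged:
By the outcome, as a careful person would: the job done as asked, in the order asked, and still so for the second after the job is handed in, with the robot touching nothing.
Of slip_1, slip_2, slip_3 only 2 to 3 are there at a start; the rules pass over those that are not, and their reading is None.
At some moment in a run one of honing_block may be knocked a few centimetres aside while the robot is not near it.
It also fails if it takes over 210 s, if anything falls off the work surface, if the arm or the gripper's body presses on something with over 40 N, if the wrist force passes 120 N, or if a joint passes its speed limit or range.

## Working session

There is one attempt and no reset: what is moved stays moved. The work goes in short steps, Python scripts to look and compute and a tool call to move; the robot and the scene stay as the last step left them, time stands still between calls to the robot, and variables do not carry over. Pictures are saved under pics/ and viewed, at most 14 in all, crops included, and the job is handed in when it is done.

Besides the shell and the picture viewer there is one more tool, called after "Emit:" by a JSON object that holds its "name" and its "arguments", one argument or row to a line. apply_moves: Moves the arm, as the interface text tells. Its arguments: {"type":"object","properties":{"rotation":{"type":"array"},"slide":{"type":"array"},"jaw":{"type":"array"}},"required":["rotation","slide","jaw"]}

```bash
mkdir -p pics; ls; cat > h.py <<'E'
import numpy as np, cv2
from bench import status, viewer, workorder
def grab(n,save=None):
    f=viewer.grab_frame(n)
    if save: cv2.imwrite('pics/'+save,f['img'])
    K=np.array([[f['fx'],0,f['cx']],[0,f['fy'],f['cy']],[0,0,1]]);D=np.array(f['dist'],float)
    uv=np.stack(np.meshgrid(np.arange(640.),np.arange(480.)),-1).reshape(-1,1,2)
    n_=cv2.undistortPoints(uv,K,D).reshape(480,640,2)
    z=f['range_z'][...,None]; pc=np.concatenate([n_*z,z],-1)
    R=np.array(f['R']);t=np.array(f['t'])
    f['W']=(pc-t)@R; f['W'][f['range_z']==0]=np.nan
    f['K'],f['D']=K,D
    return f
def proj(f,X):
    return cv2.projectPoints(np.array(X,float).reshape(-1,1,3),cv2.Rodrigues(np.array(f['R']))[0],np.array(f['t'],float),f['K'],f['D'])[0].reshape(-1,2)
def onplane(f,uv,h):
    n=cv2.undistortPoints(np.array(uv,float).reshape(-1,1,2),f['K'],f['D']).reshape(-1,2)
    R=np.array(f['R']);c=-R.T@np.array(f['t']);d=np.c_[n,np.ones(len(n))]@R
    return c+d*((h-c[2])/d[:,2])[:,None]
E
python3 - <<'E'
from h import *
np.set_printoptions(precision=4,suppress=True)
print(status.observe())
for n in('scene','top'):
    f=grab(n,n+'0.png'); print(n,-np.array(f['R']).T@f['t'],f['R'])
    np.save(n+'0.npy',f['W'])
E
```

```text
pics
{'time_s': 0.0, 'joint_pos': array([-1.3049,  0.2647,  1.6054,  0.    ,  1.2737, -0.0369]), 'qd': array([ 0.0005, -0.0005, -0.0015, -0.0004,  0.0008, -0.0018]), 'effort': array([  0.    , -50.2111, -35.6875,   0.0727,   0.0293,  -0.0002]), 'position': array([ 0.2011, -0.6438,  0.3014]), 'eef_rot': array([ 0.9886,  0.1508, -0.0001, -0.0011]), 'ft_force': array([ 0.1087, -0.3029,  0.4611]), 'ft_torque': array([-0.0316,  0.0122,  0.0209]), 'gripper_force': 0.0, 'finger_gap': 0.08813630057870173}
scene [-0.134   1.0325  1.0229] [[-0.808  -0.5889 -0.0169]
 [-0.3828  0.5466 -0.7448]
 [ 0.4479 -0.5953 -0.6671]]
top [0.3894 0.1859 1.3193] [[ 0.0104 -0.9999  0.0059]
 [-0.9966 -0.0108 -0.0814]
 [ 0.0815 -0.005  -0.9967]]
```

View pics/top0.png

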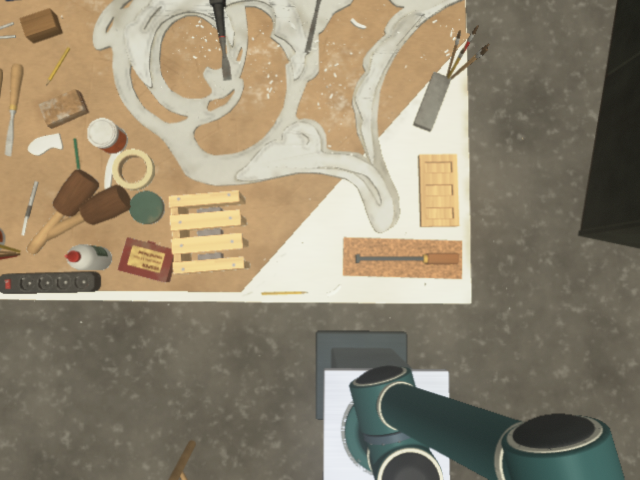

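View pics/scene0.png

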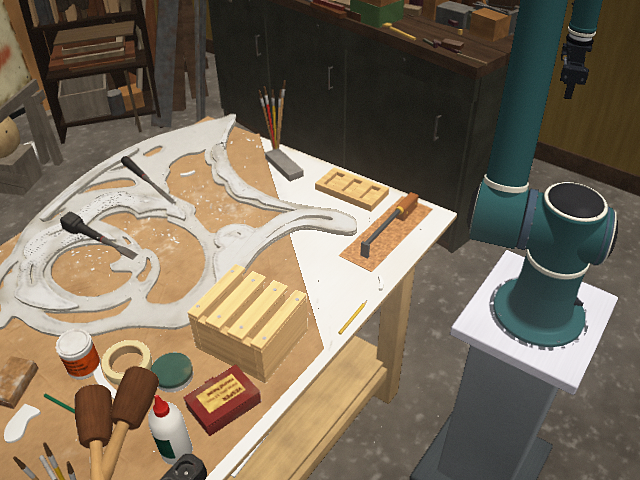

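The top view shows the case at cols 170–245, rows 190–275, with its mouth on the right. The picker is at about (358–460, 258), handle on the right. The honing block is at (438, 190) and the pencil at (285, 293).

```bash
python3 - <<'E'
from h import *
np.set_printoptions(precision=4,suppress=True)
W=np.load('top0.npy'); img=cv2.imread('pics/top0.png')
def rect(name,u0,v0,u1,v1,z0,z1,W=W):
    P=W[v0:v1,u0:u1].reshape(-1,3); P=P[(P[:,2]>z0)&(P[:,2]<z1)]
    r=cv2.minAreaRect((P[:,:2]*1000).astype(np.float32)); print(name,len(P),r,'z',np.median(P[:,2]))
    return P
rect('case',150,170,260,290,.10,.14)
rect('block',405,140,475,240,.012,.04)
rect('handle',420,245,466,270,.035,.06)
rect('picker',345,245,466,270,.032,.06)
rect('mat',335,230,470,285,.0015,.06)
W2=np.load('scene0.npy')
rect('case S',170,250,330,390,.108,.13,W2)
rect('block S',300,150,400,220,.012,.04,W2)
rect('handle S',390,180,430,225,.037,.06,W2)
rect('picker S',350,180,430,270,.032,.06,W2)
c=cv2.resize(img[180:290,160:300],None,fx=5,fy=5,interpolation=cv2.INTER_CUBIC);cv2.imwrite('pics/c1.png',c)
E
```

```text
case 4141 ((489.58331298828125, 443.5874328613281), (186.58563232421875, 169.49624633789062), 5.4646315574646) z 0.11749847479392045
block 2021 ((600.6517333984375, -116.61646270751953), (136.48338317871094, 210.61013793945312), 89.61307525634766) z 0.021953049378037475
handle 391 ((433.74310302734375, -127.10641479492188), (25.39217758178711, 97.79911041259766), 0.5416517853736877) z 0.046995168701289655
picker 663 ((433.3705139160156, -47.37164306640625), (25.619359970092773, 257.24481201171875), 0.26890939474105835) z 0.0470357734183191
mat 4594 ((437.1619873046875, -42.63929748535156), (140.2191619873047, 350.0251159667969), 0.5577739477157593) z 0.004410862469457781
case S 4499 ((492.4092102050781, 444.58538818359375), (190.3217010498047, 172.36578369140625), 4.9529337882995605) z 0.11869307989549877
block S 1887 ((604.6117553710938, -98.56071472167969), (265.89764404296875, 268.05938720703125), 37.291015625) z 0.02189672598674789
handle S 307 ((435.0197448730469, -107.01716613769531), (144.15411376953125, 30.623327255249023), 89.0553207397461) z 0.04791893060565898
picker S 549 ((435.9271240234375, -45.79875183105469), (266.59375, 30.68170166015625), 89.12442779541016) z 0.04720735816405506
```

View pics/c1.png

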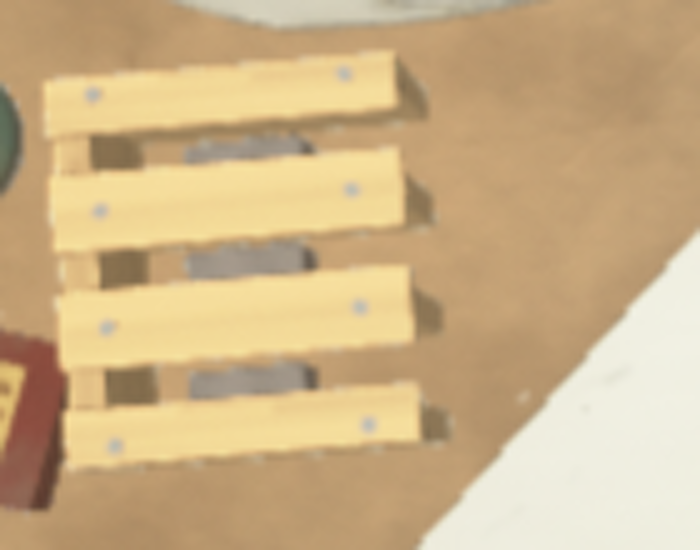

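```bash
cat >> h.py <<'E'
C=np.array([.491,.444]);CY=np.radians(95.2);cx=np.array([np.cos(CY),np.sin(CY)]);cy=np.array([-cx[1],cx[0]])
def lane(i,d): return C+cx*(d-.084)+cy*(i-2)*.056
def move(p,yaw_deg,cur=None,curyaw=None):
    from scipy.spatial.transform import Rotation as Ro
    s=status.observe(); R=Ro.from_quat(s['eef_rot']); p0=s['position'] if cur is None else np.array(cur)
    y=np.radians(yaw_deg); T=Ro.from_matrix(np.array([[np.cos(y),np.sin(y),0],[np.sin(y),-np.cos(y),0],[0,0,-1]]).astype(float))
    if curyaw is not None:
        y=np.radians(curyaw);R=Ro.from_matrix(np.array([[np.cos(y),np.sin(y),0],[np.sin(y),-np.cos(y),0],[0,0,-1]]))
    print('slide cm',R.inv().apply(np.array(p)-p0)*100,'rot',(R.inv()*T).as_rotvec())
E
python3 - <<'E'
from h import *
np.set_printoptions(precision=4,suppress=True)
for nm in('top0','scene0'):
  P=np.load(nm+'.npy').reshape(-1,3); q=P[:,:2]-C; a=q@cx+.084; b=q@cy
  for i in(1,2,3):
    m=(P[:,2]>.036)&(P[:,2]<.05)&(abs(b-(i-2)*.056)<.012)&(a>0)&(a<.15)
    if m.sum()>5: print(nm,i,m.sum(),np.percentile(a[m],[1,5,50,95,99]),'lat',b[m].mean()-(i-2)*.056,np.median(P[m,2]))
for i in(1,2,3): print('mouth',lane(i,0))
move([.434,-.121,.16],90.5)
E
```

```text
top0 1 104 [0.0592 0.0613 0.0876 0.1179 0.1494] lat -0.004658353149800475 0.043246464866442014
top0 2 151 [0.0623 0.0645 0.0913 0.1207 0.1496] lat -0.003628254010137221 0.04382316567826367
top0 3 148 [0.0654 0.0673 0.0949 0.1491 0.1497] lat 0.00018955717724074284 0.04300189400788881
mouth [0.5544 0.3654]
mouth [0.4986 0.3603]
mouth [0.4428 0.3553]
slide cm [ 37.8146 -42.9286  14.241 ] rot [-0.0017 -0.0014 -1.2767]
```

Emit:
{"name": "apply_moves", "arguments": {
  "rotation": [
    [0, 0, -1.275],
    [0, 0, -1.275],
    [0, 0, -1.275],
    [0, 0, -1.275],
    [0, 0, -1.275],
    [0, 0, -1.275],
    [0, 0, -1.275],
    [0, 0, -1.275],
    [0, 0, -1.275],
    [0, 0, -1.275],
    [0, 0, -1.275],
    [0, 0, -1.275]
  ],
  "slide": [
    [37.8, -42.9, 10],
    [37.8, -42.9, 10],
    [37.8, -42.9, 10],
    [37.8, -42.9, 10],
    [37.8, -42.9, 10],
    [37.8, -42.9, 10],
    [37.8, -42.9, 10],
    [37.8, -42.9, 10],
    [37.8, -42.9, 10],
    [37.8, -42.9, 10],
    [37.8, -42.9, 10],
    [37.8, -42.9, 10]
  ],
  "jaw": [1, 1, 1, 1, 1, 1, 1, 1, 1, 1, 1, 1]
}}

```text
time_s: 1.6
position: [0.4339, -0.1226, 0.2027]
eef_rot: [0.705, 0.71, -0.0, 0.0]
ft_force: [0.5, -0.5, -0.6]
finger_gap: 0.0881
gripper_force: 0.0
```

```bash
python3 - <<'E'
from h import *
np.set_printoptions(precision=4,suppress=True)
f=grab('wrist','w1.png'); np.save('w1.npy',f['W'])
s=status.observe();print(s['time_s'],s['position'],s['eef_rot'])
W=f['W'].reshape(-1,3)
for n,z0,z1,lo in(('handle',.04,.055,(-.2,-.09)),('bar',.04,.055,(-.08,.1)),('all',.036,.055,(-.25,.12))):
    m=(W[:,2]>z0)&(W[:,2]<z1)&(abs(W[:,0]-.434)<.04)&(W[:,1]>lo[0])&(W[:,1]<lo[1])
    P=W[m];print(n,m.sum(),P.min(0),P.max(0),cv2.minAreaRect((P[:,:2]*1000).astype(np.float32)))
E
```

```text
1.65 [ 0.4339 -0.123   0.2028] [ 0.705   0.7092 -0.0001  0.0001]
handle 4624 [ 0.422  -0.1747  0.0402] [ 0.4503 -0.09    0.0519] ((436.1446533203125, -132.27911376953125), (27.995590209960938, 84.59689331054688), 0.498201459646225)
bar 3184 [ 0.4298 -0.0799  0.0427] [0.4406 0.0207 0.0485] ((435.16943359375, -29.581016540527344), (10.013311386108398, 100.73038482666016), 0.5605841279029846)
all 8239 [ 0.422  -0.1747  0.036 ] [0.4503 0.0207 0.0519] ((435.6630859375, -76.8991928100586), (27.995590209960938, 195.36093139648438), 0.498201459646225)
```

View pics/w1.png

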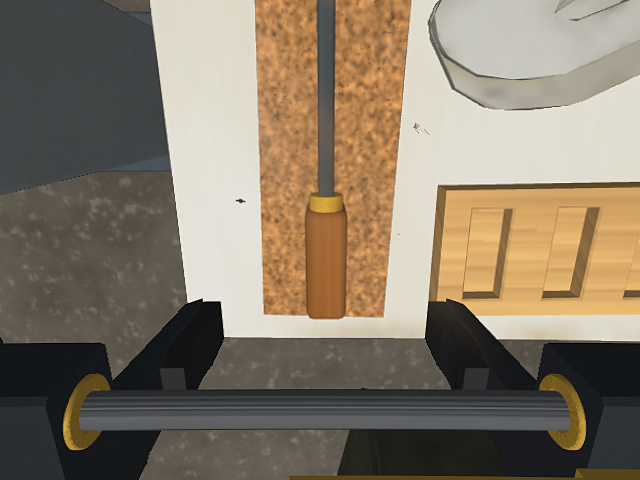

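Emit:
{"name": "apply_moves", "arguments": {
  "rotation": [
    [0, 0, 0],
    [0, 0, 0],
    [0, 0, 0],
    [0, 0, 0],
    [0, 0, 0],
    [0, 0, 0],
    [0, 0, 0],
    [0, 0, 0],
    [0, 0, 0],
    [0, 0, 0]
  ],
  "slide": [
    [0.3, 0.2, 5],
    [0.3, 0.2, 9],
    [0.3, 0.2, 12],
    [0.3, 0.2, 13.2],
    [0.3, 0.2, 13.2],
    [0.3, 0.2, 13.2],
    [0.3, 0.2, 13.2],
    [0.3, 0.2, 13.2],
    [0.3, 0.2, 13.2],
    [0.3, 0.2, 13.2]
  ],
  "jaw": [0, -0.2, -0.2, -0.2, -1, -1, -1, -1, -1, -1]
}}

```text
time_s: 2.9
position: [0.4372, -0.1196, 0.072]
eef_rot: [0.705, 0.71, 0.0, 0.001]
ft_force: [-0.9, -1.0, 6.9]
finger_gap: 0.0279
gripper_force: 30.0
```

Emit:
{"name": "apply_moves", "arguments": {
  "rotation": [
    [0, 0, 0],
    [0, 0, 0],
    [0, 0, 0],
    [0, 0, -0.084],
    [0, 0, -0.084],
    [0, 0, -0.084],
    [0, 0, -0.084],
    [0, 0, -0.084],
    [0, 0, -0.084],
    [0, 0, -0.084],
    [0, 0, -0.084],
    [0, 0, -0.084]
  ],
  "slide": [
    [0, 0, -1],
    [0, 0, -4],
    [0, 0, -9],
    [4, 2, -9],
    [8, 4, -9],
    [12, 6, -9],
    [16, 8, -9],
    [20, 11, -9],
    [24, 13, -9],
    [25.6, 14.1, -9],
    [25.6, 14.1, -9],
    [25.6, 14.1, -9]
  ],
  "jaw": [-1, -1, -1, -1, -1, -1, -1, -1, -1, -1, -1, -1]
}}

```text
time_s: 4.4
position: [0.5744, 0.1368, 0.1603]
eef_rot: [0.674, 0.738, -0.001, -0.0]
ft_force: [0.5, 0.0, -2.6]
finger_gap: 0.0275
gripper_force: 30.0
```

```bash
python3 - <<'E'
from h import *
np.set_printoptions(precision=4,suppress=True)
s=status.observe();print(s['time_s'],s['position'],s['eef_rot'],s['ft_torque'])
from scipy.spatial.transform import Rotation as Ro
R=Ro.from_quat(s['eef_rot'])
for nm in('wrist','top'):
    f=grab(nm,nm[0]+'2.png')
    W=f['W'].reshape(-1,3); q=(W-s['position'])@R.as_matrix()  # tool coords
    for a,b in((-.05,.02),(.03,.06),(.06,.09),(.09,.12),(.12,.15),(.15,.19),(.19,.21)):
        m=(q[:,0]>a)&(q[:,0]<b)&(abs(q[:,1])<.02)&(q[:,2]<.06)&(q[:,2]>0.005)
        if m.sum()>4: print(nm,a,b,m.sum(),'toolz',np.percentile(q[m,2],[10,50,90]),'y',np.median(q[m,1]))
    m=(abs(q[:,1])<.02)&(q[:,2]<.06)&(q[:,2]>.005); print('xmax',np.percentile(q[m,0],[0,99.5,100]))
    o=grab(nm)['W'].reshape(-1,3) if 0 else None
W=np.load('top0.npy')
q=W[:,:,:2]-C;a=q@cx+.084;b=q@cy
m=(abs(b)<.12)&(a<-.01)&(a>-.35)&(abs(W[...,0]-.434)>.05); print('obst',np.nanpercentile(W[m][:,2],[50,99,100]))
E
```

```text
4.4 [0.5744 0.1368 0.1603] [ 0.6744  0.7384 -0.0008 -0.0003] [-0.0612 -0.0985 -0.0246]
wrist -0.05 0.02 11305 toolz [0.0231 0.0259 0.0325] y 0.00020476582641087016
wrist 0.03 0.06 4159 toolz [0.0232 0.0258 0.0287] y 0.0008310222629091408
wrist 0.06 0.09 4056 toolz [0.025  0.0259 0.0269] y 0.0007931838428290063
wrist 0.09 0.12 3627 toolz [0.025  0.0259 0.027 ] y 0.0005301723832034257
xmax [-0.0468  0.11    0.1109]
top -0.05 0.02 18 toolz [0.0229 0.0257 0.0312] y -0.007023749847986288
top 0.03 0.06 14 toolz [0.0225 0.0251 0.0275] y -0.0032518498977447087
top 0.06 0.09 62 toolz [0.0227 0.0263 0.031 ] y -0.002035905778307828
top 0.09 0.12 59 toolz [0.0232 0.0261 0.0281] y -0.002083368579039271
top 0.12 0.15 59 toolz [0.023  0.0259 0.0296] y -0.002547337023655982
top 0.15 0.19 81 toolz [0.0228 0.0253 0.0298] y -0.0024836660259098075
top 0.19 0.21 52 toolz [0.0236 0.0267 0.0468] y -0.004150091306280379
xmax [-0.058   0.3968  0.3981]
obst [0.0013 0.0222 0.0264]
```

View pics/w2.png

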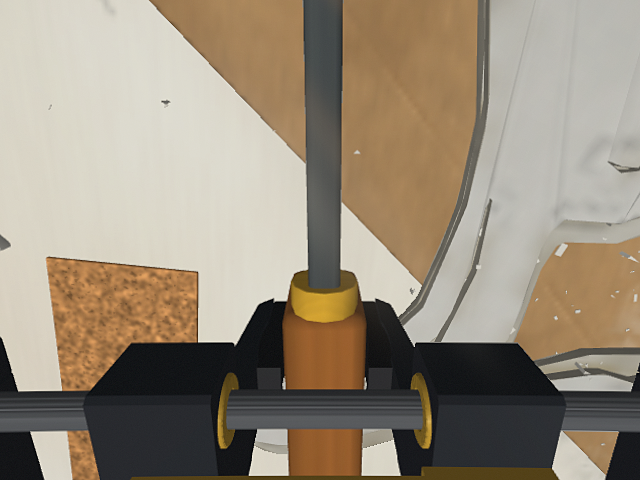

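```bash
python3 - <<'E'
from h import *
np.set_printoptions(precision=3,suppress=True,linewidth=150)
W=np.load('top0.npy')
q=W[:,:,:2]-C;a=q@cx+.084;b=q@cy
for i in(1,2,3):
  for h in(.014,.034):
    r=[]
    for d in np.arange(-.32,0,.02):
        m=(abs(b-(i-2)*.056)<h)&(a>d)&(a<d+.02)
        r.append(np.nanpercentile(W[m][:,2],97))
    print(i,h,np.array(r))
E
```

```text
1 0.014 [0.022 0.005 0.005 0.004 0.004 0.006 0.006 0.006 0.006 0.006 0.006 0.006 0.007 0.006 0.007 0.008]
1 0.034 [0.024 0.02  0.005 0.005 0.004 0.006 0.006 0.007 0.006 0.006 0.006 0.006 0.006 0.006 0.006 0.108]
2 0.014 [0.02  0.005 0.005 0.005 0.005 0.005 0.004 0.007 0.004 0.005 0.007 0.007 0.006 0.006 0.006 0.007]
2 0.034 [0.021 0.006 0.005 0.005 0.005 0.006 0.006 0.005 0.005 0.005 0.006 0.006 0.006 0.006 0.006 0.113]
3 0.014 [0.009 0.008 0.008 0.008 0.005 0.004 0.006 0.005 0.005 0.004 0.007 0.005 0.005 0.005 0.006 0.006]
3 0.034 [0.009 0.046 0.046 0.008 0.005 0.005 0.006 0.005 0.005 0.005 0.006 0.006 0.005 0.006 0.006 0.112]
```

Emit:
{"name": "apply_moves", "arguments": {
  "rotation": [
    [0, 0, 0],
    [0, 0, 0],
    [0, 0, 0],
    [0, 0, 0],
    [0, 0, 0],
    [0, 0, 0],
    [0, 0, 0],
    [0, 0, 0],
    [0, 0, 0],
    [0, 0, 0],
    [0, 0, 0],
    [0, 0, 0]
  ],
  "slide": [
    [0, 0.1, 2],
    [0, 0.1, 3.7],
    [0, 0.1, 3.7],
    [3, 0.1, 3.7],
    [6, 0.1, 3.7],
    [9, 0.1, 3.7],
    [12, 0.1, 3.7],
    [15, 0.1, 3.7],
    [16.5, 0.1, 3.7],
    [16.5, 0.1, 3.7],
    [16.5, 0.1, 5],
    [16.5, 0.1, 6.2]
  ],
  "jaw": [-1, -1, -1, -1, -1, -1, -1, -1, -1, -1, -1, -1]
}}

```text
time_s: 6.0
position: [0.5611, 0.3011, 0.0975]
eef_rot: [0.675, 0.738, -0.001, -0.0]
ft_force: [-0.2, 0.4, -2.2]
finger_gap: 0.0281
gripper_force: 30.0
```

Emit:
{"name": "apply_moves", "arguments": {
  "rotation": [
    [0, 0, 0],
    [0, 0, 0],
    [0, 0, 0],
    [0, 0, 0],
    [0, 0, 0],
    [0, 0, 0],
    [0, 0, 0],
    [0, 0, 0],
    [0, 0, 0],
    [0, 0, 0],
    [0, 0, 0]
  ],
  "slide": [
    [-1, 0, 0],
    [-2.5, 0, 0],
    [-4.5, 0, 0],
    [-6.5, 0, 0],
    [-8.5, 0, 0],
    [-10.5, 0, 0],
    [-12.5, 0, 0],
    [-14.5, 0, 0],
    [-16, 0, 0],
    [-17.1, 0, 0],
    [-17.1, 0, 0]
  ],
  "jaw": [-1, -1, -1, -1, -1, -1, -1, -1, -1, -1, -1]
}}

```text
time_s: 7.38
position: [0.577, 0.1312, 0.0987]
eef_rot: [0.675, 0.738, -0.0, 0.0]
ft_force: [-0.4, 0.1, -2.0]
finger_gap: 0.0278
gripper_force: 30.0
```

```bash
cat >> h.py <<'E'
def stones(W,dmin=-.25,dmax=.145):
    P=W.reshape(-1,3); q=P[:,:2]-C; a=q@cx+.084; b=q@cy
    for i in(1,2,3):
        m=(P[:,2]>.037)&(P[:,2]<.049)&(abs(b-(i-2)*.056)<.025)&(a>dmin)&(a<dmax)
        if m.sum()>5:
            r=cv2.minAreaRect((P[m,:2]*1000).astype(np.float32))
            print('lane',i,m.sum(),'d',np.percentile(a[m],[2,50,98]),'lat',np.percentile(b[m],[2,98])-(i-2)*.056,r)
E
python3 - <<'E'
from h import *
np.set_printoptions(precision=4,suppress=True)
s=status.observe();print(s['time_s'],s['position'],s['ft_force'])
f=grab('top','t3.png'); stones(f['W'])
cv2.imwrite('pics/t3c.png',cv2.resize(f['img'][170:300,160:480],None,fx=2.4,fy=2.4))
E
```

```text
7.375 [0.577  0.1312 0.0987] [-0.4397  0.1484 -1.9848]
lane 1 133 d [-0.1037 -0.0636  0.1382] lat [-0.0179  0.0111] ((554.2782592773438, 386.1516418457031), (249.9189910888672, 47.193904876708984), 88.06664276123047)
lane 2 152 d [0.0008 0.0909 0.1202] lat [-0.012   0.0039] ((493.563720703125, 420.4862365722656), (45.845428466796875, 122.67646789550781), 5.001039505004883)
lane 3 141 d [0.0648 0.0933 0.1226] lat [-0.007   0.0076] ((437.3190612792969, 416.15802001953125), (48.053707122802734, 125.2960205078125), 4.863170146942139)
```

View pics/t3c.png

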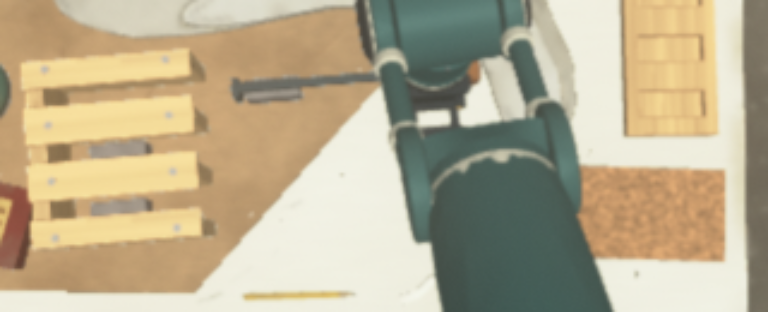

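Emit:
{"name": "apply_moves", "arguments": {
  "rotation": [
    [0, 0, 0],
    [0, 0, 0],
    [0, 0, 0],
    [0, 0, 0],
    [0, 0, 0],
    [0, 0, 0],
    [0, 0, 0],
    [0, 0, 0],
    [0, 0, 0],
    [0, 0, 0],
    [0, 0, 0],
    [0, 0, 0]
  ],
  "slide": [
    [0, 0, -2.6],
    [0, -1, -2.6],
    [0, -3.5, -2.6],
    [0, -5.7, -2.6],
    [0, -5.7, -2.6],
    [3, -5.7, -2.6],
    [6.5, -5.7, -2.6],
    [10, -5.7, -2.6],
    [13.5, -5.7, -2.6],
    [17.2, -5.7, -2.6],
    [17.2, -5.7, -2.6],
    [17.2, -5.7, -1.3]
  ],
  "jaw": [-1, -1, -1, -1, -1, -1, -1, -1, -1, -1, -1, -1]
}}

```text
time_s: 8.93
position: [0.5055, 0.2986, 0.112]
eef_rot: [0.674, 0.739, 0.001, 0.001]
ft_force: [-0.2, -0.7, -2.4]
finger_gap: 0.028
gripper_force: 30.0
```

Emit:
{"name": "apply_moves", "arguments": {
  "rotation": [
    [0, 0, 0],
    [0, 0, 0],
    [0, 0, 0],
    [0, 0, 0],
    [0, 0, 0],
    [0, 0, 0],
    [0, 0, 0],
    [0, 0, 0],
    [0, 0, 0],
    [0, 0, 0],
    [0, 0, 0],
    [0, 0, 0]
  ],
  "slide": [
    [0, 0, 1.3],
    [-0.5, 0, 1.3],
    [-2, 0, 1.3],
    [-4, 0, 1.3],
    [-6, 0, 1.3],
    [-8, 0, 1.3],
    [-10, 0, 1.3],
    [-12, 0, 1.3],
    [-14, 0, 1.3],
    [-16, 0, 1.3],
    [-17.2, 0, 1.3],
    [-17.2, 0, 1.3]
  ],
  "jaw": [-1, -1, -1, -1, -1, -1, -1, -1, -1, -1, -1, -1]
}}

```text
time_s: 10.42
position: [0.5202, 0.1259, 0.0987]
eef_rot: [0.675, 0.738, -0.0, -0.0]
ft_force: [0.6, 0.3, -0.9]
finger_gap: 0.0277
gripper_force: 30.0
```

Emit:
{"name": "apply_moves", "arguments": {
  "rotation": [
    [0, 0, 0],
    [0, 0, 0],
    [0, 0, 0],
    [0, 0, 0],
    [0, 0, 0],
    [0, 0, 0],
    [0, 0, 0],
    [0, 0, 0],
    [0, 0, 0],
    [0, 0, 0],
    [0, 0, 0],
    [0, 0, 0]
  ],
  "slide": [
    [0, 0, -2.6],
    [0, -1, -2.6],
    [0, -3.5, -2.6],
    [0, -5.6, -2.6],
    [0, -5.6, -2.6],
    [3, -5.6, -2.6],
    [6.5, -5.6, -2.6],
    [10, -5.6, -2.6],
    [13.5, -5.6, -2.6],
    [17.4, -5.6, -2.6],
    [17.4, -5.6, -2.6],
    [17.4, -5.6, -1.3]
  ],
  "jaw": [-1, -1, -1, -1, -1, -1, -1, -1, -1, -1, -1, -1]
}}

```text
time_s: 11.92
position: [0.4495, 0.2956, 0.1119]
eef_rot: [0.674, 0.739, 0.001, 0.0]
ft_force: [-0.9, -0.2, -1.8]
finger_gap: 0.0276
gripper_force: 30.0
```

Emit:
{"name": "apply_moves", "arguments": {
  "rotation": [
    [0, 0, 0],
    [0, 0, 0],
    [0, 0, 0],
    [0, 0, 0],
    [0, 0, 0],
    [0, 0, 0],
    [0, 0, 0],
    [0, 0, 0],
    [0, 0, 0],
    [0, 0, 0],
    [0, 0, 0],
    [0, 0, 0]
  ],
  "slide": [
    [0, 0, 1.3],
    [-0.5, 0, 1.3],
    [-2, 0, 1.3],
    [-4, 0, 1.3],
    [-6, 0, 1.3],
    [-8, 0, 1.3],
    [-10, 0, 1.3],
    [-12, 0, 1.3],
    [-14, 0, 1.3],
    [-16, 0, 1.3],
    [-17.4, 0, 1.3],
    [-17.4, 0, 1.3]
  ],
  "jaw": [-1, -1, -1, -1, -1, -1, -1, -1, -1, -1, -1, -1]
}}

```text
time_s: 13.42
position: [0.4644, 0.1206, 0.0988]
eef_rot: [0.675, 0.738, 0.0, 0.0]
ft_force: [0.1, 0.2, -1.1]
finger_gap: 0.0277
gripper_force: 30.0
```

```bash
python3 - <<'E'
from h import *
np.set_printoptions(precision=4,suppress=True)
s=status.observe();print(s['time_s'],s['position'],s['ft_force'])
f=grab('scene','s4.png')
cv2.imwrite('pics/s4c.png',cv2.resize(f['img'][150:390,170:470],None,fx=2.4,fy=2.4))
E
```

```text
13.425 [0.4644 0.1206 0.0988] [ 0.0965  0.1825 -1.0775]
```

View pics/s4c.png

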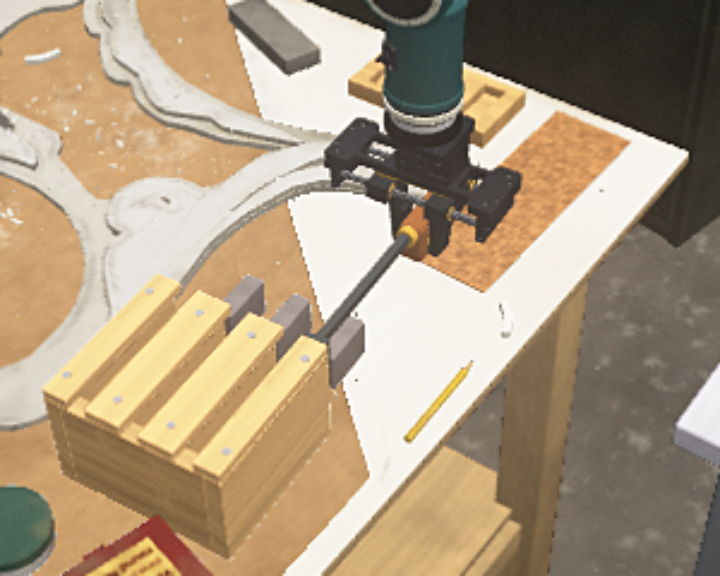

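Emit:
{"name": "apply_moves", "arguments": {
  "rotation": [
    [0, 0, 0],
    [0, 0, 0],
    [0, 0, 0.04],
    [0, 0, 0.084],
    [0, 0, 0.084],
    [0, 0, 0.084],
    [0, 0, 0.084],
    [0, 0, 0.084],
    [0, 0, 0.084],
    [0, 0, 0.084],
    [0, 0, 0.084],
    [0, 0, 0.084]
  ],
  "slide": [
    [0, 0, -3],
    [0, 0, -5],
    [-5, -1, -5],
    [-10, -2, -5],
    [-15, -3, -5],
    [-20, -4, -5],
    [-23.7, -4.95, -4],
    [-23.7, -4.95, -1],
    [-23.7, -4.95, 1],
    [-23.7, -4.95, 1.8],
    [-23.7, -4.95, 1.8],
    [-23.7, -4.95, 1.8]
  ],
  "jaw": [-1, -1, -1, -1, -1, -1, -1, -1, -1, -1, -1, -1]
}}

```text
time_s: 14.98
position: [0.4374, -0.1187, 0.0815]
eef_rot: [0.704, 0.71, 0.0, 0.001]
ft_force: [0.1, 0.2, -0.6]
finger_gap: 0.0278
gripper_force: 30.0
```

Emit:
{"name": "apply_moves", "arguments": {
  "rotation": [
    [0, 0, 0],
    [0, 0, 0],
    [0, 0, 0],
    [0, 0, 0],
    [0, 0, 0],
    [0, 0, 0],
    [0, 0, 0],
    [0, 0, 0],
    [0, 0, 0],
    [0, 0, 0],
    [0, 0, 0]
  ],
  "slide": [
    [-0.1, -0.1, 0.6],
    [-0.1, -0.1, 0.9],
    [-0.1, -0.1, 1.0],
    [-0.1, -0.1, 1.0],
    [-0.1, -0.1, 1.0],
    [-0.1, -0.1, 1.0],
    [-0.1, -0.1, 1.0],
    [-0.1, -0.1, -3],
    [-0.1, -0.1, -9],
    [-0.1, -0.1, -13],
    [-0.1, -0.1, -13]
  ],
  "jaw": [-1, -1, -1, 0, 0, 0, 0, 0, 0, 0, 0]
}}

```text
time_s: 16.35
position: [0.4381, -0.1206, 0.2147]
eef_rot: [0.705, 0.71, 0.002, 0.004]
ft_force: [0.1, -0.7, -0.9]
finger_gap: 0.0444
gripper_force: 0.0
```

```bash
python3 - <<'E'
from h import *
np.set_printoptions(precision=4,suppress=True)
s=status.observe();print(s['time_s'],s['position'],s['eef_rot'],s['finger_gap'])
f=grab('wrist','w5.png');np.save('w5.npy',f['W'])
W=f['W'].reshape(-1,3)
for n,z0,z1,lo in(('handle',.04,.055,(-.2,-.09)),('bar',.04,.055,(-.08,.1))):
    m=(W[:,2]>z0)&(W[:,2]<z1)&(abs(W[:,0]-.434)<.04)&(W[:,1]>lo[0])&(W[:,1]<lo[1])
    P=W[m];print(n,m.sum(),P.min(0),P.max(0),cv2.minAreaRect((P[:,:2]*1000).astype(np.float32)),np.median(P[:,2]))
f=grab('scene','s5.png'); stones(f['W'])
a=f['img'][140:390,170:450];b=cv2.resize(a,None,fx=2.4,fy=2.4);cv2.imwrite('pics/s5c.png',b)
E
```

```text
16.35 [ 0.4381 -0.1206  0.2147] [0.7046 0.7096 0.0019 0.0037] 0.04436684495134018
handle 4240 [ 0.4228 -0.1746  0.0401] [ 0.4511 -0.09    0.0523] ((437.0285339355469, -132.25787353515625), (28.021503448486328, 84.73858642578125), 0.6536543965339661) 0.04622464978859442
bar 3053 [ 0.4299 -0.0799  0.0425] [0.4413 0.0249 0.0487] ((435.5895080566406, -27.490371704101562), (10.228219032287598, 104.93714904785156), 1.0157182216644287) 0.04629786148086168
lane 1 156 d [-0.1023 -0.0778 -0.0448] lat [-0.0139  0.0091] ((562.85693359375, 292.7003173828125), (25.097579956054688, 60.95366668701172), 4.019041538238525)
lane 2 148 d [-0.102  -0.0791 -0.052 ] lat [-0.0149  0.0072] ((509.4476623535156, 284.97784423828125), (23.942886352539062, 59.614219665527344), 7.299689769744873)
lane 3 181 d [-0.1037 -0.0767 -0.0454] lat [-0.0109  0.0118] ((449.7848815917969, 281.6794738769531), (24.604774475097656, 65.37566375732422), 6.46600341796875)
```

View pics/s5c.png

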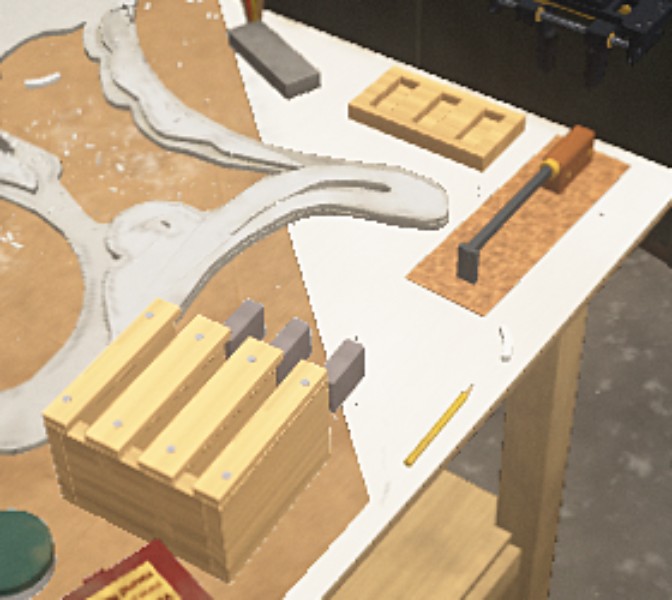

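```bash
python3 - <<'E'
from h import *
np.set_printoptions(precision=4,suppress=True)
s=status.observe()
f=grab('wrist'); c=-np.array(f['R']).T@f['t']
from scipy.spatial.transform import Rotation as Ro
print('cam in tool',Ro.from_quat(s['eef_rot']).inv().apply(c-s['position']))
print(s['position'],s['eef_rot'])
move([.562,.291,.16],94.5)
move([.562,.291,.16],94.5,[.437,-.1206,.2130],90.4)
W=np.load('scene0.npy');
E
```

```text
cam in tool [ 0.0841  0.0008 -0.0814]
[ 0.4354 -0.1197  0.2105] [0.7046 0.7096 0.0001 0.0001]
slide cm [40.9558 13.0228  4.9462] rot [-0.0019 -0.0007 -0.0715]
slide cm [41.0717 12.787   5.3   ] rot [ 0.      0.     -0.0716]
```

Emit:
{"name": "apply_moves", "arguments": {
  "rotation": [
    [0, 0, -0.072],
    [0, 0, -0.072],
    [0, 0, -0.072],
    [0, 0, -0.072],
    [0, 0, -0.072],
    [0, 0, -0.072],
    [0, 0, -0.072],
    [0, 0, -0.072],
    [0, 0, -0.072],
    [0, 0, -0.072],
    [0, 0, -0.072],
    [0, 0, -0.072]
  ],
  "slide": [
    [41, 13, 5],
    [41, 13, 5],
    [41, 13, 5],
    [41, 13, 5],
    [41, 13, 5],
    [41, 13, 5],
    [41, 13, 5],
    [41, 13, 5],
    [41, 13, 5],
    [41, 13, 5],
    [41, 13, 5],
    [41, 13, 5]
  ],
  "jaw": [-0.18, -0.18, -0.18, -0.18, -0.18, -0.18, -0.18, -0.18, -0.18, -0.18, -0.18, -0.18]
}}

```text
time_s: 18.0
position: [0.5628, 0.2903, 0.1612]
eef_rot: [0.679, 0.734, 0.0, 0.0]
ft_force: [0.1, 0.4, 0.9]
finger_gap: 0.0363
gripper_force: 0.0
```

```bash
python3 - <<'E'
from h import *
np.set_printoptions(precision=4,suppress=True)
s=status.observe(); print(s['time_s'],s['position'],s['eef_rot'],s['finger_gap'])
f=grab('wrist','w6.png'); stones(f['W'],-.2,-.02)
E
```

```text
18.0 [0.5628 0.2903 0.1612] [0.6791 0.7341 0.0003 0.0001] 0.03632894708550854
lane 1 3835 d [-0.1004 -0.0697 -0.0434] lat [-0.0139  0.0074] ((564.058837890625, 293.0218811035156), (21.96256446838379, 60.5421028137207), 5.44793176651001)
lane 2 3902 d [-0.1002 -0.0694 -0.044 ] lat [-0.0155  0.0058] ((509.5146484375, 287.6678466796875), (22.969877243041992, 60.116275787353516), 5.549067974090576)
lane 3 4259 d [-0.1014 -0.0708 -0.0443] lat [-0.0111  0.0097] ((449.80316162109375, 281.93609619140625), (22.712148666381836, 60.35997772216797), 5.113609790802002)
```

View pics/w6.png

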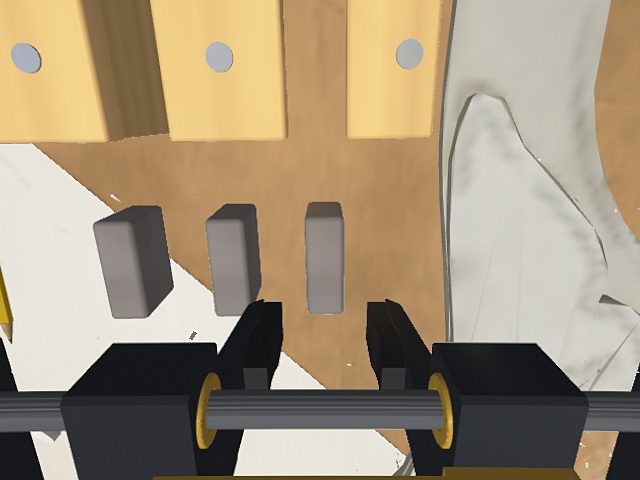

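Emit:
{"name": "apply_moves", "arguments": {
  "rotation": [
    [0, 0, -0.017],
    [0, 0, -0.017],
    [0, 0, -0.017],
    [0, 0, -0.017],
    [0, 0, -0.017],
    [0, 0, -0.017],
    [0, 0, -0.017],
    [0, 0, -0.017],
    [0, 0, -0.017],
    [0, 0, -0.017],
    [0, 0, -0.017],
    [0, 0, -0.017]
  ],
  "slide": [
    [0.25, 0.15, 3],
    [0.25, 0.15, 6],
    [0.25, 0.15, 7.9],
    [0.25, 0.15, 7.9],
    [0.25, 0.15, 7.9],
    [0.25, 0.15, 7.9],
    [0.25, 0.15, 7.9],
    [0.25, 0.15, 7.9],
    [0.25, 0.15, 7],
    [0.25, 0.15, 2],
    [0.25, 0.15, -4],
    [0.25, 0.15, -4]
  ],
  "jaw": [-0.18, -0.18, -0.18, -0.18, -1, -1, -1, -1, -1, -1, -1, -1]
}}

```text
time_s: 19.55
position: [0.5674, 0.2954, 0.2078]
eef_rot: [0.672, 0.74, 0.006, 0.002]
ft_force: [0.3, 0.2, -0.7]
finger_gap: 0.0218
gripper_force: 29.9
```

```bash
python3 - <<'E'
from h import *
np.set_printoptions(precision=4,suppress=True)
move([.60,-.20,.25],90)
E
```

```text
slide cm [-49.6034  -1.45    -4.4437] rot [ 0.0111 -0.0046  0.096 ]
```

Emit:
{"name": "apply_moves", "arguments": {
  "rotation": [
    [0, 0, 0.095],
    [0, 0, 0.095],
    [0, 0, 0.095],
    [0, 0, 0.095],
    [0, 0, 0.095],
    [0, 0, 0.095],
    [0, 0, 0.095],
    [0, 0, 0.095],
    [0, 0, 0.095],
    [0, 0, 0.095],
    [0, 0, 0.095],
    [0, 0, 0.095]
  ],
  "slide": [
    [-49.4, -1.1, -4.9],
    [-49.4, -1.1, -4.9],
    [-49.4, -1.1, -4.9],
    [-49.4, -1.1, -4.9],
    [-49.4, -1.1, -4.9],
    [-49.4, -1.1, -4.9],
    [-49.4, -1.1, -4.9],
    [-49.4, -1.1, -4.9],
    [-49.4, -1.1, -4.9],
    [-49.4, -1.1, -4.9],
    [-49.4, -1.1, -4.9],
    [-49.4, -1.1, -4.9]
  ],
  "jaw": [-1, -1, -1, -1, -1, -1, -1, -1, -1, -1, -1, -1]
}}

```text
time_s: 21.05
position: [0.6003, -0.1974, 0.2493]
eef_rot: [0.706, 0.708, -0.0, -0.0]
ft_force: [0.7, -0.9, -1.5]
finger_gap: 0.0216
gripper_force: 29.9
```

```bash
cat >> h.py <<'E'
def block(f,c0=(.60,-.117)):
    P=f['W'].reshape(-1,3); q=P[:,:2]-np.array(c0)
    m=(P[:,2]>.018)&(P[:,2]<.027)&(np.linalg.norm(q,axis=1)<.15)&(abs(q[:,1])<.08)
    mk=m.reshape(480,640).astype(np.uint8); n,l,st,_=cv2.connectedComponentsWithStats(mk)
    k=1+np.argmax(st[1:,4]); Q=P[l.reshape(-1)==k]
    r=cv2.minAreaRect((Q[:,:2]*1000).astype(np.float32)); print('block',len(Q),r,np.median(Q[:,2]),Q.min(0),Q.max(0))
    return r
E
python3 - <<'E'
from h import *
np.set_printoptions(precision=4,suppress=True)
s=status.observe(); print(s['time_s'],s['position'],s['eef_rot'],s['finger_gap'])
f=grab('wrist','w7.png'); block(f)
t=grab('top'); block(t)
E
```

```text
21.05 [ 0.6003 -0.1974  0.2493] [ 0.706   0.7082 -0.0001 -0.0004] 0.021555050192679583
block 21534 ((614.0830078125, -133.76194763183594), (189.5889434814453, 98.6697998046875), 1.3431216478347778) 0.02141781999801001 [ 0.519  -0.1849  0.018 ] [ 0.7091 -0.0823  0.0247]
block 1708 ((612.1055908203125, -132.26976013183594), (186.74961853027344, 100.91583251953125), 0.800159752368927) 0.022334018964034162 [ 0.5186 -0.1835  0.018 ] [ 0.7055 -0.0811  0.027 ]
```

View pics/w7.png

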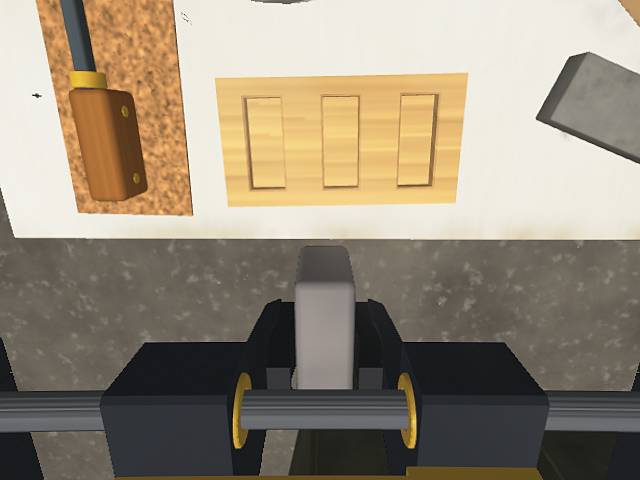

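```bash
cat >> h.py <<'E'
def slots(f,r):
    P=f['W'].reshape(-1,3); c=np.array(r[0])/1000; q=P[:,:2]-c
    m=(P[:,2]>.002)&(P[:,2]<.0135)&(abs(q[:,0])<.085)&(abs(q[:,1])<.040)
    mk=m.reshape(480,640).astype(np.uint8); n,l,st,_=cv2.connectedComponentsWithStats(mk)
    for k in range(1,n):
        if st[k,4]>300:
            Q=P[l.reshape(-1)==k]; print('slot',st[k,4],cv2.minAreaRect((Q[:,:2]*1000).astype(np.float32)),Q[:,:2].min(0),Q[:,:2].max(0),np.median(Q[:,2]))
E
python3 - <<'E'
from h import *
np.set_printoptions(precision=4,suppress=True)
f=grab('wrist');r=block(f);slots(f,r)
P=f['W'].reshape(-1,3);s=status.observe();q=(P-s['position'])
from scipy.spatial.transform import Rotation as Ro
q=Ro.from_quat(s['eef_rot']).inv().apply(q)
m=(q[:,2]>.03)&(q[:,2]<.045)&(abs(q[:,1])<.014)&(abs(q[:,0])<.05);print(s['position'],s['eef_rot'],m.sum(),np.percentile(q[m],[2,50,98],axis=0))
E
```

```text
block 21510 ((614.0034790039062, -133.70831298828125), (189.32899475097656, 98.82684326171875), 1.267225980758667) 0.02140627816668938 [ 0.5192 -0.1847  0.018 ] [ 0.7088 -0.0827  0.0241]
slot 3131 ((614.2927856445312, -133.71932983398438), (28.044795989990234, 70.79916381835938), 1.3375118970870972) [ 0.6001 -0.1692] [ 0.629  -0.0982] 0.007466911522137642
slot 3010 ((675.3531494140625, -132.50830078125), (26.174171447753906, 70.69975280761719), 1.3701777458190918) [ 0.6615 -0.1679] [ 0.689  -0.0971] 0.007472070477439476
slot 3117 ((553.0228881835938, -135.0438232421875), (27.839223861694336, 70.65520477294922), 1.3704391717910767) [ 0.5387 -0.1705] [ 0.5676 -0.0996] 0.007468281568291282
[ 0.6005 -0.1981  0.2497] [0.7062 0.708  0.     0.    ] 7145 [[-0.0135 -0.0117  0.0364]
 [ 0.0093  0.0008  0.0399]
 [ 0.0291  0.0129  0.0438]]
```

```bash
python3 - <<'E'
from h import *
np.set_printoptions(precision=3,suppress=True)
for n in('top0','scene0'):
  P=np.load(n+'.npy').reshape(-1,3)
  for a in np.arange(.72,.92,.02):
    m=(P[:,0]>a)&(P[:,0]<a+.02)&(P[:,1]>-.25)&(P[:,1]<0.0)&(P[:,2]>.03)
    if m.sum(): print(n,round(a,2),m.sum(),P[m][:,1].min(),P[m][:,1].max(),P[m][:,2].max())
E
```

```text
top0 0.82 1 -0.1269068295361668 -0.1269068295361668 0.0303793311402999
top0 0.84 1 -0.11664439270948014 -0.11664439270948014 0.030828488485347055
top0 0.86 6 -0.18418228847926862 -0.11152571529114591 0.25668437853651677
top0 0.88 186 -0.1863628439126482 -0.13499920161599374 0.25633188431491605
top0 0.9 142 -0.20904845461735913 -0.14473371049107545 0.2054089364431269
top0 0.92 147 -0.19940366049588043 -0.13098545244645127 0.23278750338494608
scene0 0.76 1 -0.1082300007522394 -0.1082300007522394 0.035346083410168906
scene0 0.78 4 -0.1117472214760861 -0.07471519592307559 0.03227308422979395
scene0 0.8 10 -0.12233871117608598 -0.07373073603838898 0.031887507767113736
scene0 0.82 3 -0.1275775219376883 -0.08401076497045612 0.03099611671453781
scene0 0.84 5 -0.13396057703547434 -0.09318734466524811 0.03199745869653335
scene0 0.86 7 -0.14215358280631027 -0.10111039684913332 0.031763860891666204
scene0 0.88 153 -0.18998650979569567 -0.13284572244119075 0.25455591827716784
scene0 0.9 231 -0.20324225534893872 -0.12475755882155035 0.2067051493206841
scene0 0.92 232 -0.21120069027438879 -0.13071160179518784 0.22959579827303833
```

Emit:
{"name": "apply_moves", "arguments": {
  "rotation": [
    [0, 0, -0.02],
    [0, 0, -0.02],
    [0, 0, -0.02],
    [0, 0, -0.02]
  ],
  "slide": [
    [3, 3.5, 0],
    [6.6, 7.4, 0],
    [6.6, 7.4, 0],
    [6.6, 7.4, 0]
  ],
  "jaw": [-1, -1, -1, -1]
}}

```text
time_s: 21.7
position: [0.6741, -0.1326, 0.2494]
eef_rot: [0.699, 0.715, -0.0, -0.0]
ft_force: [1.1, 0.4, -1.4]
finger_gap: 0.0215
gripper_force: 29.9
```

Emit:
{"name": "apply_moves", "arguments": {
  "rotation": [
    [0, 0, 0],
    [0, 0, 0],
    [0, 0, 0],
    [0, 0, 0],
    [0, 0, 0],
    [0, 0, 0],
    [0, 0, 0],
    [0, 0, 0],
    [0, 0, 0],
    [0, 0, 0],
    [0, 0, 0]
  ],
  "slide": [
    [0, 0, 5],
    [0, 0, 10],
    [0, 0, 13],
    [0, 0, 13],
    [0, 0, 13.8],
    [0, 0, 14.4],
    [0, 0, 15],
    [0, 0, 15.4],
    [0, 0, 15.7],
    [0, 0, 15.9],
    [0, 0, 15.9]
  ],
  "jaw": [-1, -1, -1, -1, -1, -1, -1, -1, -1, -1, -1]
}}

```text
time_s: 23.08
position: [0.6745, -0.1329, 0.0912]
eef_rot: [0.7, 0.715, 0.0, 0.0]
ft_force: [-0.9, 0.9, 0.5]
finger_gap: 0.022
gripper_force: 29.9
```

Emit:
{"name": "apply_moves", "arguments": {
  "rotation": [
    [0, 0, 0],
    [0, 0, 0],
    [0, 0, 0],
    [0, 0, 0],
    [0, 0, 0],
    [0, 0, -0.02],
    [0, 0, -0.04],
    [0, 0, -0.073],
    [0, 0, -0.073],
    [0, 0, -0.073],
    [0, 0, -0.073],
    [0, 0, -0.073]
  ],
  "slide": [
    [0, 0, 0],
    [0, 0, 0],
    [0, 0, 0],
    [0, 0, -4],
    [0, 0, -9],
    [5, -2, -9],
    [10, -4, -9],
    [16, -6, -9],
    [22, -8, -9],
    [28, -10, -9],
    [34, -12.5, -9],
    [40, -15, -9]
  ],
  "jaw": [-0.18, -0.18, -0.18, -0.18, -0.18, -0.18, -0.18, -0.18, -0.18, -0.18, -0.18, -0.18]
}}

```text
time_s: 24.58
position: [0.518, 0.259, 0.181]
eef_rot: [0.673, 0.74, 0.0, 0.0]
ft_force: [0.8, -0.1, -0.4]
finger_gap: 0.0362
gripper_force: 0.0
```

```bash
python3 - <<'E'
from h import *
np.set_printoptions(precision=4,suppress=True)
s=status.observe(); print(s['time_s'],s['position'],s['eef_rot'],s['finger_gap'])
f=grab('wrist'); stones(f['W'],-.2,-.02)
f=grab('scene'); stones(f['W'],-.2,-.02)
cv2.imwrite('pics/s8c.png',cv2.resize(f['img'][150:270,270:450],None,fx=4,fy=4))
move([.5095,.2877,.16],95.5)
E
```

```text
24.575 [0.518 0.259 0.181] [0.6731 0.7395 0.0004 0.0002] 0.036190602777663776
lane 2 3613 d [-0.1011 -0.071  -0.0443] lat [-0.0151  0.006 ] ((509.5460510253906, 287.7862243652344), (21.933279037475586, 59.417518615722656), 5.7529802322387695)
lane 3 3747 d [-0.1014 -0.0712 -0.0446] lat [-0.0103  0.0103] ((449.0779724121094, 282.07745361328125), (22.317047119140625, 59.54753112792969), 5.342478275299072)
lane 2 149 d [-0.103  -0.0798 -0.0541] lat [-0.0147  0.0077] ((509.8369140625, 284.08599853515625), (24.669837951660156, 62.26897048950195), 6.599643707275391)
lane 3 180 d [-0.1031 -0.0763 -0.0452] lat [-0.0097  0.0117] ((449.74884033203125, 281.5564270019531), (25.233442306518555, 61.947750091552734), 5.4079976081848145)
slide cm [ 2.6219 -0.4257  2.0922] rot [-0.0004 -0.0019  0.0039]
```

View pics/s8c.png

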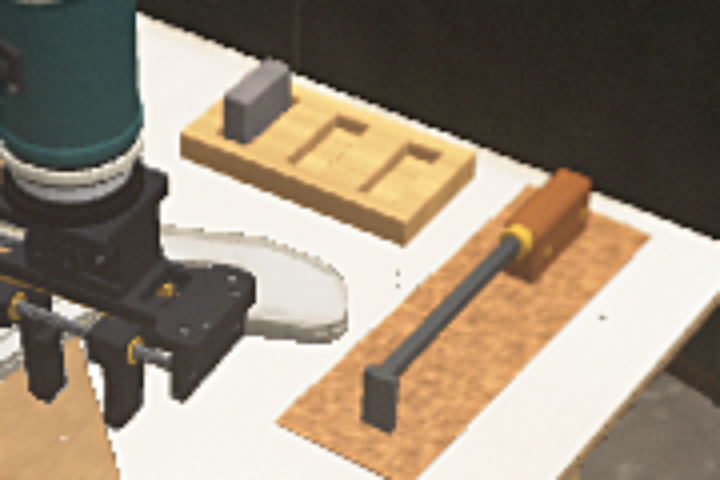

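Emit:
{"name": "apply_moves", "arguments": {
  "rotation": [
    [0, 0, 0],
    [0, 0, 0],
    [0, 0, 0],
    [0, 0, 0],
    [0, 0, 0],
    [0, 0, 0],
    [0, 0, 0],
    [0, 0, 0],
    [0, 0, 0],
    [0, 0, 0],
    [0, 0, 0],
    [0, 0, 0]
  ],
  "slide": [
    [2.4, -0.4, 2],
    [2.4, -0.4, 5],
    [2.4, -0.4, 8],
    [2.4, -0.4, 9.9],
    [2.4, -0.4, 9.9],
    [2.4, -0.4, 9.9],
    [2.4, -0.4, 9.9],
    [2.4, -0.4, 9.9],
    [2.4, -0.4, 9],
    [2.4, -0.4, 4],
    [2.4, -0.4, -2],
    [2.4, -0.4, -2]
  ],
  "jaw": [-0.18, -0.18, -0.18, -0.18, -0.18, -1, -1, -1, -1, -1, -1, -1]
}}

```text
time_s: 26.18
position: [0.5162, 0.2826, 0.2079]
eef_rot: [0.673, 0.74, 0.006, 0.002]
ft_force: [0.3, -0.4, -0.8]
finger_gap: 0.0217
gripper_force: 29.9
```

```bash
python3 - <<'E'
from h import *
np.set_printoptions(precision=4,suppress=True)
move([.614,-.20,.25],91.3)
E
```

```text
slide cm [-48.9408   5.256   -4.3776] rot [ 0.0117 -0.0051  0.0714]
```

Emit:
{"name": "apply_moves", "arguments": {
  "rotation": [
    [0, 0, 0.072],
    [0, 0, 0.072],
    [0, 0, 0.072],
    [0, 0, 0.072],
    [0, 0, 0.072],
    [0, 0, 0.072],
    [0, 0, 0.072],
    [0, 0, 0.072],
    [0, 0, 0.072],
    [0, 0, 0.072],
    [0, 0, 0.072],
    [0, 0, 0.072]
  ],
  "slide": [
    [-48.6, 5.5, -4.9],
    [-48.6, 5.5, -4.9],
    [-48.6, 5.5, -4.9],
    [-48.6, 5.5, -4.9],
    [-48.6, 5.5, -4.9],
    [-48.6, 5.5, -4.9],
    [-48.6, 5.5, -4.9],
    [-48.6, 5.5, -4.9],
    [-48.6, 5.5, -4.9],
    [-48.6, 5.5, -4.9],
    [-48.6, 5.5, -4.9],
    [-48.6, 5.5, -4.9]
  ],
  "jaw": [-1, -1, -1, -1, -1, -1, -1, -1, -1, -1, -1, -1]
}}

```text
time_s: 27.68
position: [0.6128, -0.1965, 0.2494]
eef_rot: [0.699, 0.715, -0.0, -0.0]
ft_force: [0.5, 0.2, -1.8]
finger_gap: 0.022
gripper_force: 29.9
```

```bash
cat >> h.py <<'E'
def held(f):
    from scipy.spatial.transform import Rotation as Ro
    s=status.observe();q=Ro.from_quat(s['eef_rot']).inv().apply(f['W'].reshape(-1,3)-s['position'])
    m=(q[:,2]>.03)&(q[:,2]<.06)&(abs(q[:,1])<.014)&(abs(q[:,0])<.05)
    print(s['time_s'],s['position'],'yaw',np.degrees(2*np.arctan2(s['eef_rot'][1],s['eef_rot'][0])),'held',m.sum(),'xmax',np.percentile(q[m,0],98),'topz',np.percentile(q[m&(q[:,0]<.02),2],[10,50]))
E
python3 - <<'E'
from h import *
np.set_printoptions(precision=4,suppress=True)
f=grab('wrist','w9.png'); held(f); r=block(f,(.614,-.134)); slots(f,r)
E
```

```text
27.725 [ 0.6129 -0.1967  0.2496] yaw 91.35831324989324 held 9458 xmax 0.03772694938868696 topz [0.0389 0.0399]
block 20763 ((613.7725830078125, -133.89828491210938), (189.1953887939453, 98.45492553710938), 1.2410006523132324) 0.021429496312132923 [ 0.519  -0.1846  0.018 ] [ 0.7092 -0.0828  0.0246]
slot 3076 ((552.9425659179688, -135.07125854492188), (27.51620864868164, 70.76911926269531), 0.999420702457428) [ 0.5387 -0.1707] [ 0.5672 -0.0995] 0.007483050593127947
slot 3106 ((614.2786254882812, -133.91189575195312), (28.022558212280273, 70.56434631347656), 1.1793608665466309) [ 0.6    -0.1694] [ 0.629  -0.0984] 0.0074807263578857055
slot 623 ((674.9699096679688, -132.54031372070312), (26.308984756469727, 70.55276489257812), 1.0239404439926147) [ 0.6613 -0.168 ] [ 0.6875 -0.097 ] 0.007588920770989738
```

Emit:
{"name": "apply_moves", "arguments": {
  "rotation": [
    [0, 0, 0],
    [0, 0, 0],
    [0, 0, 0],
    [0, 0, 0],
    [0, 0, 0],
    [0, 0, 0],
    [0, 0, 0],
    [0, 0, 0],
    [0, 0, 0],
    [0, 0, 0],
    [0, 0, 0],
    [0, 0, 0]
  ],
  "slide": [
    [3, 0.2, 4],
    [5.5, 0.25, 8],
    [5.5, 0.25, 12.5],
    [5.5, 0.25, 12.8],
    [5.5, 0.25, 12.8],
    [5.5, 0.25, 13.6],
    [5.5, 0.25, 14.3],
    [5.5, 0.25, 15],
    [5.5, 0.25, 15.4],
    [5.5, 0.25, 15.7],
    [5.5, 0.25, 15.9],
    [5.5, 0.25, 15.9]
  ],
  "jaw": [-1, -1, -1, -1, -1, -1, -1, -1, -1, -1, -1, -1]
}}

```text
time_s: 29.22
position: [0.6145, -0.143, 0.0911]
eef_rot: [0.699, 0.715, 0.0, 0.0]
ft_force: [-1.3, 0.7, 0.9]
finger_gap: 0.0217
gripper_force: 29.9
```

Emit:
{"name": "apply_moves", "arguments": {
  "rotation": [
    [0, 0, 0],
    [0, 0, 0],
    [0, 0, 0],
    [0, 0, 0],
    [0, 0, 0],
    [0, 0, -0.02],
    [0, 0, -0.04],
    [0, 0, -0.07],
    [0, 0, -0.07],
    [0, 0, -0.07],
    [0, 0, -0.07],
    [0, 0, -0.07]
  ],
  "slide": [
    [0, 0, 0],
    [0, 0, 0],
    [0, 0, 0],
    [0, 0, -4],
    [0, 0, -9],
    [6, -2, -9],
    [12, -4, -9],
    [18, -6.5, -9],
    [24, -9, -9],
    [30, -11.5, -9],
    [36, -13.5, -9],
    [42, -15.5, -9]
  ],
  "jaw": [-0.18, -0.18, -0.18, -0.18, -0.18, -0.18, -0.18, -0.18, -0.18, -0.18, -0.18, -0.18]
}}

```text
time_s: 30.72
position: [0.4528, 0.2655, 0.1811]
eef_rot: [0.674, 0.739, 0.001, 0.0]
ft_force: [1.1, 0.2, -0.4]
finger_gap: 0.0358
gripper_force: 0.0
```

```bash
python3 - <<'E'
from h import *
np.set_printoptions(precision=4,suppress=True)
s=status.observe(); print(s['time_s'],s['position'],s['eef_rot'],s['finger_gap'])
move([.4495,.282,.082],95.3)
E
```

```text
30.725 [0.4528 0.2655 0.1811] [0.6739 0.7388 0.0006 0.0002] 0.03582593398803127
slide cm [ 1.6731 -0.189   9.9131] rot [ 0.0011 -0.0004 -0.0007]
```

Emit:
{"name": "apply_moves", "arguments": {
  "rotation": [
    [0, 0, 0],
    [0, 0, 0],
    [0, 0, 0],
    [0, 0, 0],
    [0, 0, 0],
    [0, 0, 0],
    [0, 0, 0],
    [0, 0, 0],
    [0, 0, 0],
    [0, 0, 0],
    [0, 0, 0],
    [0, 0, 0]
  ],
  "slide": [
    [1.9, -0.2, 2],
    [1.9, -0.2, 5],
    [1.9, -0.2, 8],
    [1.9, -0.2, 9.9],
    [1.9, -0.2, 9.9],
    [1.9, -0.2, 9.9],
    [1.9, -0.2, 9.9],
    [1.9, -0.2, 9.9],
    [1.9, -0.2, 9],
    [1.9, -0.2, 4],
    [1.9, -0.2, -2],
    [1.9, -0.2, -2]
  ],
  "jaw": [-0.18, -0.18, -0.18, -0.18, -0.18, -1, -1, -1, -1, -1, -1, -1]
}}

```text
time_s: 32.22
position: [0.4534, 0.2844, 0.2074]
eef_rot: [0.674, 0.739, 0.006, 0.002]
ft_force: [0.6, 0.2, -0.8]
finger_gap: 0.0212
gripper_force: 29.9
```

```bash
python3 - <<'E'
from h import *
np.set_printoptions(precision=4,suppress=True)
move([.56,-.20,.25],91.3)
E
```

```text
slide cm [-49.1886   6.2206  -4.4421] rot [ 0.0112 -0.0055  0.0692]
```

Emit:
{"name": "apply_moves", "arguments": {
  "rotation": [
    [0, 0, 0.069],
    [0, 0, 0.069],
    [0, 0, 0.069],
    [0, 0, 0.069],
    [0, 0, 0.069],
    [0, 0, 0.069],
    [0, 0, 0.069],
    [0, 0, 0.069],
    [0, 0, 0.069],
    [0, 0, 0.069],
    [0, 0, 0.069],
    [0, 0, 0.069]
  ],
  "slide": [
    [-48.8, 6.4, -4.9],
    [-48.8, 6.4, -4.9],
    [-48.8, 6.4, -4.9],
    [-48.8, 6.4, -4.9],
    [-48.8, 6.4, -4.9],
    [-48.8, 6.4, -4.9],
    [-48.8, 6.4, -4.9],
    [-48.8, 6.4, -4.9],
    [-48.8, 6.4, -4.9],
    [-48.8, 6.4, -4.9],
    [-48.8, 6.4, -4.9],
    [-48.8, 6.4, -4.9]
  ],
  "jaw": [-1, -1, -1, -1, -1, -1, -1, -1, -1, -1, -1, -1]
}}

```text
time_s: 33.72
position: [0.5582, -0.1962, 0.2494]
eef_rot: [0.698, 0.716, -0.0, -0.0]
ft_force: [-0.5, 0.3, -1.6]
finger_gap: 0.0219
gripper_force: 29.9
```

```bash
python3 - <<'E'
from h import *
np.set_printoptions(precision=4,suppress=True)
f=grab('wrist','w10.png'); held(f); r=block(f,(.614,-.134)); slots(f,r)
E
```

```text
33.775 [ 0.5583 -0.1963  0.2496] yaw 91.41499464992708 held 8155 xmax 0.029187280373866153 topz [0.0388 0.0397]
block 19498 ((614.156982421875, -133.6436767578125), (189.20199584960938, 98.46697235107422), 1.334146499633789) 0.02141977365212679 [ 0.5186 -0.1842  0.018 ] [ 0.7092 -0.0827  0.0244]
slot 3106 ((554.2550659179688, -135.17037963867188), (28.10610580444336, 70.51964569091797), 1.248582124710083) [ 0.5397 -0.1705] [ 0.5688 -0.0996] 0.007444997181503996
slot 630 ((614.649658203125, -133.63856506347656), (26.320938110351562, 70.66673278808594), 0.5117780566215515) [ 0.6012 -0.169 ] [ 0.6275 -0.0982] 0.00756913050169882
slot 529 ((675.7275390625, -132.20074462890625), (25.730751037597656, 69.76368713378906), 1.2819428443908691) [ 0.6621 -0.1672] [ 0.6878 -0.0973] 0.007903406977010169
```

View pics/w10.png

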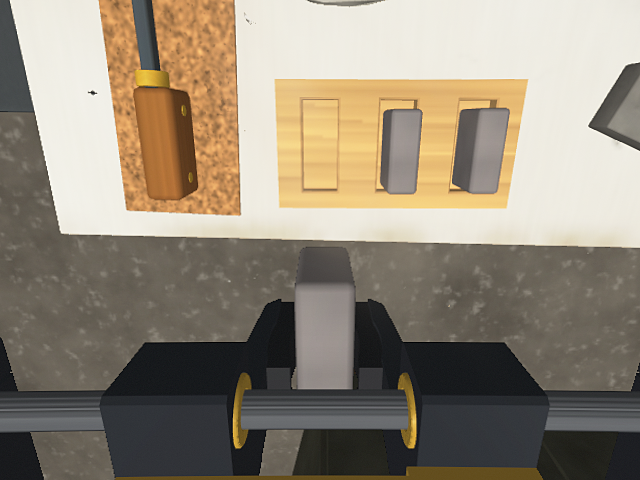

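Emit:
{"name": "apply_moves", "arguments": {
  "rotation": [
    [0, 0, 0],
    [0, 0, 0],
    [0, 0, 0],
    [0, 0, 0],
    [0, 0, 0],
    [0, 0, 0],
    [0, 0, 0],
    [0, 0, 0],
    [0, 0, 0],
    [0, 0, 0],
    [0, 0, 0],
    [0, 0, 0]
  ],
  "slide": [
    [3, -0.25, 4],
    [6.2, -0.25, 8],
    [6.2, -0.25, 12.5],
    [6.2, -0.25, 12.8],
    [6.2, -0.25, 12.8],
    [6.2, -0.25, 13.6],
    [6.2, -0.25, 14.3],
    [6.2, -0.25, 15],
    [6.2, -0.25, 15.4],
    [6.2, -0.25, 15.7],
    [6.2, -0.25, 15.9],
    [6.2, -0.25, 15.9]
  ],
  "jaw": [-1, -1, -1, -1, -1, -1, -1, -1, -1, -1, -1, -1]
}}

```text
time_s: 35.28
position: [0.5548, -0.1357, 0.0909]
eef_rot: [0.699, 0.715, 0.0, 0.0]
ft_force: [-0.9, -0.8, 0.1]
finger_gap: 0.0215
gripper_force: 29.9
```

Emit:
{"name": "apply_moves", "arguments": {
  "rotation": [
    [0, 0, 0],
    [0, 0, 0],
    [0, 0, 0],
    [0, 0, 0],
    [0, 0, 0],
    [0, 0, 0],
    [0, 0, 0],
    [0, 0, 0],
    [0, 0, 0],
    [0, 0, 0],
    [0, 0, 0],
    [0, 0, 0]
  ],
  "slide": [
    [0, 0, 0],
    [0, 0, 0],
    [0, 0, 0],
    [0, 0, -3],
    [0, 0, -8],
    [0, 0, -14],
    [-6, 0, -18],
    [-10, 0, -18],
    [-10, 0, -18],
    [-10, 0, -18],
    [-10, 0, -18],
    [-10, 0, -18]
  ],
  "jaw": [-0.18, -0.18, -0.18, -0.18, -0.18, -0.18, -0.18, -0.18, -0.18, -0.18, -0.18, -0.18]
}}

```text
time_s: 36.78
position: [0.5567, -0.2345, 0.2701]
eef_rot: [0.698, 0.716, -0.0, -0.001]
ft_force: [-0.4, -0.6, -0.1]
finger_gap: 0.0363
gripper_force: 0.0
```

```bash
python3 - <<'E'
from h import *
np.set_printoptions(precision=4,suppress=True)
f=grab('wrist','w11.png'); P=f['W'].reshape(-1,3); block(f,(.614,-.134))
for x in(.554,.614,.674):
    m=(abs(P[:,0]-x)<.009)&(abs(P[:,1]+.134)<.02)&(P[:,2]>.03);print('stone top',x,m.sum(),np.percentile(P[m,2],[10,50,90]))
s=grab('scene');cv2.imwrite('pics/s11.png',s['img'])
E
```

```text
block 19735 ((614.1182861328125, -133.43905639648438), (189.37220764160156, 98.5118408203125), 1.2648428678512573) 0.02139177730137481 [ 0.5189 -0.1846  0.018 ] [ 0.7094 -0.0827  0.0245]
stone top 0.554 1465 [0.0503 0.0514 0.0524]
stone top 0.614 1471 [0.0505 0.0514 0.0524]
stone top 0.674 1511 [0.0504 0.0514 0.0524]
```

View pics/s11.png

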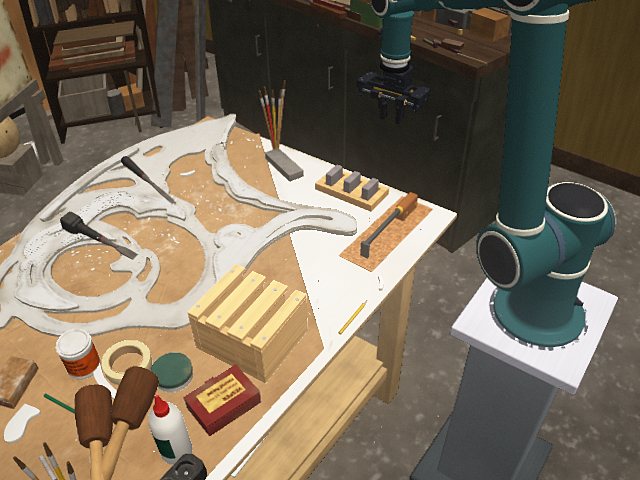

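All three stones stand in the block around (352, 182). Their tops are at 51.4 mm against about 52 mm expected, so they are fully down. The picker is on its mat, and the pencil and offcut have not moved.

```bash
python3 -c "
from bench import workorder
print(workorder.close_job())"
```

```text
the job is handed in; nothing more can be done
None
```

Job handed in at about 37 s of the 210 s allowed: all three slip stones stand fully down in their own slots, the picker is back on its mat within about a millimetre or two of where it stood, and the pencil and offcut look untouched in the final picture; the hand-in returned no verdict.

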